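Put the fridge-side shelf back in order

TASK

Tidy the shelf: set the lunch box down in the rectangular tray and the strainer cup in the round drip dish. Of the two look-alike salt tins, feel which is heavy: the full one goes on the middle of the square cork mat, the empty one into the slatted wooden crate to be refilled. Leave everything standing upright and let go, without pushing or knocking over the pepper shaker and the toothpick pot that stand among the things.

Things in the scene. Friction and masses are not known exactly. Their poses are not given: they have to be found in the camera images.
- lunch_box: Teal plastic lunch box, closed, with a white hinged latch on each short end. 62 mm along its x, 130 mm along its y (latches included), 52 mm high; 150 to 310 g. Loose. Take it across its 62 mm width (along its x). Origin: centre of its underside; z up.
- strainer_cup: Stainless tea strainer cup, open at the top, a round cup 58 mm in outer diameter (54 mm at the foot), 55 mm high, with perforated floor and 3 mm wall; two flat ears, 16 mm wide and 3 mm thick, stand out at the rim along its x to 49 mm from the axis. 80 g, loose. Grip it across its y, clear of the ears. Origin: centre of its underside; z up.
- tin_a: One of two tins that look exactly alike: closed plain bare-metal cylinder, 58 mm in diameter, 72 mm high, lid seam 16 mm under the top. One tin is full of salt (280 to 380 g), the other empty (75 to 105 g); which is which cannot be seen and changes place from start to start, so feel the weight after lifting. Loose, upright. Origin: centre of its underside; z up.
- tin_b: One of two tins that look exactly alike: closed plain bare-metal cylinder, 58 mm in diameter, 72 mm high, lid seam 16 mm under the top. One tin is full of salt (280 to 380 g), the other empty (75 to 105 g); which is which cannot be seen and changes place from start to start, so feel the weight after lifting. Loose, upright. Origin: centre of its underside; z up.
- box_tray: Grey rectangular resin tray with a low rim, fixed: outside 90 mm along its x, 158 mm along its y, 12 mm high; walls 5 mm, inside 80 x 148 mm, inner floor 5 mm above the shelf. The place for the lunch box, long side along long side, either way round. Origin: centre of its underside.
- drip_dish: Small round white ceramic drip dish with a low rim, fixed (not the larger pair of stacked saucers, 110 mm wide, at the back edge): 86 mm in outer diameter at the rim, 11 mm high, inner floor 5 mm above the shelf and about 72 mm in diameter. The place for the strainer cup, turned any way. Origin: centre of its underside.
- cork_mat: Flat square cork mat, fixed, 86 x 86 mm, 6 mm thick. The place for the full tin. Origin: centre of its underside (its top is 6 mm higher).
- refill_crate: Small square open wooden crate with slatted sides, fixed: outside 96 x 96 mm, 28 mm high, inside 86 x 86 mm, inner floor 5 mm above the shelf. The place for the empty tin. Origin: centre of its underside.
- pepper_shaker: Small glass pepper shaker with a steel cap, 31 mm in diameter, 58 mm high, standing loose among the things; to be left where it stands. Origin: centre of its underside.
- toothpick_pot: Small terracotta pot with toothpicks, 32 mm in diameter, pot 42 mm high, 56 mm with the picks, standing loose among the things; to be left where it stands. Origin: centre of its underside.

How it is judged (in metres and radians):
At the end, for the whole second after the job is handed in: On the floors of their holders: lunch box within 14 mm of the tray's centre, lined up within 0.2 rad; strainer within 14 mm of the dish's; empty tin within 20 mm of the crate's; full tin on the cork mat, within 15 mm of its centre. All upright within 0.1 rad, at rest (horizontal distance between lunch_box and box_tray below 0.014 m and z of lunch_box in the frame of box_tray below 0.009 m and angle between each of lunch_box, strainer_cup, tin_a, tin_b's own z axis and vertical below 0.1 rad and linear speed of each of lunch_box, strainer_cup, tin_a, tin_b below 0.02 m/s and horizontal distance between strainer_cup and drip_dish below 0.014 m and z of strainer_cup in the frame of drip_dish below 0.009 m and angle between the x axis of lunch_box and the x axis of box_tray, either way round below 0.2 rad and ((horizontal distance between tin_a and cork_mat below 0.015 m and z of tin_a in the frame of cork_mat below 0.01 m and horizontal distance between tin_b and refill_crate below 0.02 m and z of tin_b in the frame of refill_crate below 0.009 m) or (horizontal distance between tin_b and cork_mat below 0.015 m and z of tin_b in the frame of cork_mat below 0.01 m and horizontal distance between tin_a and refill_crate below 0.02 m and z of tin_a in the frame of refill_crate below 0.009 m)) and contact force between cork_mat and anything else above 1.9 N and contact force between refill_crate and anything else below 1.9 N); the robot touches nothing.
It fails at once if the pepper shaker is pushed more than 30 mm or knocked over (distance of pepper_shaker from where it was at the start of the episode above 0.03 m or angle between pepper_shaker's own z axis and vertical above 0.6 rad).
It fails at once if the toothpick pot is pushed more than 30 mm or knocked over (distance of toothpick_pot from where it was at the start of the episode above 0.03 m or angle between toothpick_pot's own z axis and vertical above 0.6 rad).
It also fails if it takes over 120 s, if anything falls off the work surface, if the arm or the gripper's body presses on something with over 40 N, if the wrist force passes 120 N, or if a joint passes its speed limit or range.

ROBOT

A 6-joint arm with a two-finger parallel gripper is mounted at the origin on the work surface. World frame = base frame: x ahead of the robot, y to its left, z up, the work surface at z = 0. Lengths are in mm, angles in rad, forces in N, time in s.
With the tool pointing down it reaches from about 275 to 750 mm from the base axis. Payload 10.2 kg.
Tool frame: the origin (TCP) lies at the very end of the fingers, on their centre line; the grasp point (between the pads) lies 19 mm behind it (ctrl.hold_point_z is the distance from the TCP to the grasp point, in mm); z points along the fingers, y is the direction in which the jaws open and shut (so a half turn about z gives the same grasp; the last joint's range is limited). The gripper opens to 85 mm and grips with 20 to 120 N. Pads are 22 mm wide; open, the fingers measure 114 mm over their backs; the gripper's body (76 mm by 85 mm) begins 54 mm behind the grasp point. The pads swing forward as they close: fully open they stand 13 mm farther back than shut.
Start: joints at [1.038, 0.313, 1.498, -0, 1.331, -0.223], TCP at [160.069, 500.009, 231.294] pointing down, gripper open.
Joint ranges: [-2.94, 2.94], [-0.97, 2.17], [0.19, 2.56], [-1.23, 4.37], [0.02, 3.11], [-2.88, 2.88]. Speed limits (rad/s): [2.39, 2.39, 3.01, 3.14, 3.14, 3.14].

INTERFACE

Orientations are given as a unit quaternion [w, x, y, z].
In Python, from rig import readout, cams, workorder, spotter, ctrl gives the robot as it stands.
- The arm moves only by the tool step_arm, never from a script. Its argument "plan" is text: rows parted by semicolons, each of 5 numbers parted by spaces: the shift along the tool's x, y, z in cm, then the turn about the tool's z in degrees, then the opening in per cent of the stroke, from 0 (shut) to 100 (fully open). In form: x y z twist gripper; .... A call has 1 to 10 rows; each row is the pose to reach, as a shift and turn from the pose commanded when the call began, along the tool's axes at that moment; what a row does not reach only later rows make up. A row lasts 1/10 s, in which the tool goes at most 50 mm and 8.59 degrees, less where a joint would pass 70% of its speed; a pose out of reach is approached as far as the arm can. A call with a gripper value outside its range is refused whole. The fingers move at their own pace and stop on an object; "grip_force" is the grip in N (left out, the last holds). Time passes only in rows, so rows that repeat a pose let the fingers close. It gives the time, the measured TCP pose, the force and the opening at its end, in the units of the state.
- readout.sense(): the state, without advancing time (a new reading comes with each control period).
- cams.capture(name): name is "scene" or "top" or "wrist"; returns (picture, depth): 420x560x3 uint8, red, green, blue; 420x560 float32, mm along the optical axis (not along the pixel's ray), 0 where there is no reading.
- cams.camera_info(name): a dict with "vfov" (degrees; the focal length in pixels is half the picture's height over the tangent of half this angle, whatever the lens; pixels are square), "cx", "cy" (the principal point, pixels), "rvec" (rotation vector, rad) and "tvec" (3), from world to camera coordinates, as OpenCV has them. Camera axes: x right, y down, z forward; pixel columns grow to the right and rows downward; lengths in mm; the calibration is good to about 2 mm. A picture is of the moment at which its call begins: read the wrist's pose just before it. camera_info takes no time and is no camera call; for the wrist camera it gives the pose at the moment of the call.
- workorder.finish_job(): hands the job in, once; it reports no verdict.
Trained networks look in the newest picture that a camera, given by its name, has taken for a name from the list of things; names that differ only in an ending like _2 or _b are one class to them, and where a whole thing is asked for, a point or a joint stands for the part that bears it (a point fixed in the world has none). Each returns a list of dicts, best first, with "conf" (0 to 1); they miss things now and then, are a little off and sometimes report something else, mostly with a low value. They report only what shows in the picture. A call takes as long as a camera call.
- spotter.regions_of(camera, target): "pixels" (420x560 bool, what is visible of it) and "extent" ([centre column, centre row, width, height] in pixels, round what is visible of it).
The state is a dict: "time_s": time; "joints": joint angles; "dq": joint speeds; "tau": joint torques, N m; "eef_pos": TCP position; "ee_rot": TCP orientation; "force": force on the tool from outside, world axes, zero at the start; "wrist_torque": the same for the moment, N m; "grip_width": opening from 0.0 (shut) to 1.0 (fully open).
Only numpy, scipy, OpenCV 4.12 (cv2) and the standard library are available. Lean on these libraries where they do the work, as an engineer would, in place of code of your own. Each camera call takes 0.05 s, during which the arm holds its last target. There are 200 camera calls.

## Working session

There is one attempt and no reset: what is moved stays moved. The work goes in short steps, Python scripts to look and compute and a tool call to move; the robot and the scene stay as the last step left them, time stands still between calls to the robot, and variables do not carry over. Pictures are saved under pics/ and viewed, about 12 in all and at most 16, crops included, and the job is handed in when it is done.

Besides the shell and the picture viewer there is one more tool, called as a command line: name --argument value ..., lists and objects as JSON in quotes. step_arm: Moves the arm, as the interface text tells. Its arguments: {"type":"object","properties":{"plan":{"type":"string"},"grip_force":{"type":"number"}},"required":["plan"]}

```bash
ls; mkdir -p pics; cat > h.py <<'E'
import numpy as np, cv2
from rig import readout, cams, workorder, spotter, ctrl
def cam(n):
    i=cams.camera_info(n); R=cv2.Rodrigues(np.array(i['rvec'],float))[0]; t=np.array(i['tvec'],float).ravel()
    f=210/np.tan(np.radians(i['vfov'])/2); return f,i['cx'],i['cy'],R,t
def cloud(c,d):
    f,cx,cy,R,t=c; v,u=np.mgrid[0:d.shape[0],0:d.shape[1]]
    P=np.stack([(u-cx)/f*d,(v-cy)/f*d,d],-1); W=(P-t)@R; W[d<=0]=np.nan; return W
E
python3 - <<'E'
from h import *
print(readout.sense(), ctrl.hold_point_z, [x for x in dir(ctrl) if x[0]!='_'])
for n in ['scene','top']:
    c=cam(n); im,d=cams.capture(n); W=cloud(c,d); print(n,c[0],c[1:3],'cam at',-c[3].T@c[4], cams.camera_info(n).keys())
    cv2.imwrite(f'pics/{n}0.png',im[:,:,::-1])
    for k in ['lunch_box','strainer_cup','tin_a','box_tray','drip_dish','cork_mat','refill_crate','pepper_shaker','toothpick_pot']:
        for r in spotter.regions_of(n,k)[:3]:
            p=W[r['pixels']]; p=p[~np.isnan(p[:,0])]
            if len(p)==0: print(k,'nodepth',r['conf'],r['extent']);continue
            zt=np.percentile(p[:,2],97); q=p[p[:,2]>zt-6]
            (a,b),(w,h),an=cv2.minAreaRect(q[:,:2].astype(np.float32))
            print(k,round(r['conf'],2),np.round(r['extent']),'ztop %.0f mean %s rect %.0f %.0f  %.0fx%.0f ang %.0f n%d'%(zt,np.round(q[:,:2].mean(0)),a,b,w,h,an,len(q)))
E
```

```text
pics
{'time_s': 0.0, 'joints': array([ 1.03761369e+00,  3.13427997e-01,  1.49845008e+00,  2.52903635e-05,
        1.33101192e+00, -2.23428936e-01]), 'dq': array([ 1.68216629e-03, -8.85357146e-05, -1.01474555e-03, -1.68548565e-03,
        1.75515677e-03,  8.25947154e-04]), 'tau': array([-2.55119703e-04, -4.12244618e+01, -2.59750539e+01, -1.72021169e-04,
        3.99030716e-03,  6.53102830e-06]), 'eef_pos': array([159.91490956, 499.77493733, 230.74144821]), 'ee_rot': array([-2.50996859e-04,  1.54261369e-01,  9.88029862e-01, -5.98266967e-04]), 'force': array([ 0.18791548, -0.15696844, -0.4646956 ]), 'wrist_torque': array([0.03714094, 0.07246375, 0.02539778]), 'grip_width': 0.9979943525940365} 18.700000000000003 ['PlanningError', 'hold_point_z']
scene 415.18595233893564 (282.1563383453492, 210.7078687348379) cam at [1093.37516297 -155.94705183  556.09383909] dict_keys(['vfov', 'cx', 'cy', 'rvec', 'tvec'])
lunch_box 0.62 [117. 209.  78.  62.] ztop 54 mean [ 459. -294.] rect 455 -293  64x130 ang 23 n1609
strainer_cup 0.72 [349. 228.  34.  53.] ztop 57 mean [625. 109.] rect 622 110  57x91 a
[... 1294 characters left out ...]
4  61x129 ang 22 n1823
box_tray 0.76 [321. 250.  83.  56.] ztop 13 mean [ 451. -104.] rect 452 -103  158x90 ang 77 n824
drip_dish 0.61 [321. 165.  41.  41.] ztop 12 mean [ 627. -109.] rect 626 -108  83x84 ang 46 n486
drip_dish 0.55 [423. 157.  39.  35.] ztop 75 mean [ 632. -307.] rect 632 -308  56x55 ang 85 n593
cork_mat 0.73 [117. 252.  59.  52.] ztop 9 mean [456. 313.] rect 457 313  86x86 ang 68 n1504
refill_crate 0.94 [222. 258.  62.  60.] ztop 29 mean [441.  96.] rect 440 99  96x96 ang 65 n505
pepper_shaker 0.66 [174. 209.  17.  19.] ztop 60 mean [538. 198.] rect 538 198  30x29 ang 44 n180
toothpick_pot 0.75 [373. 205.  20.  21.] ztop 53 mean [ 538. -203.] rect 536 -202  15x15 ang 57 n13
```

View pics/top0.png

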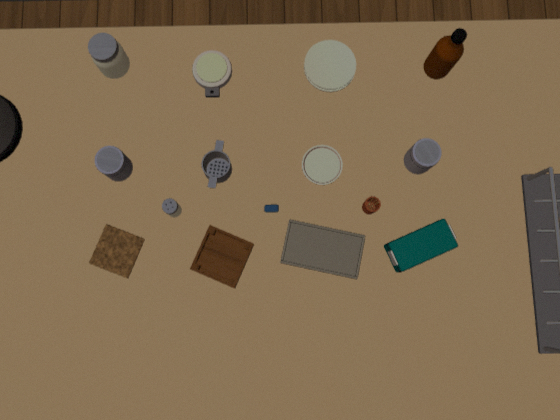

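View pics/scene0.png

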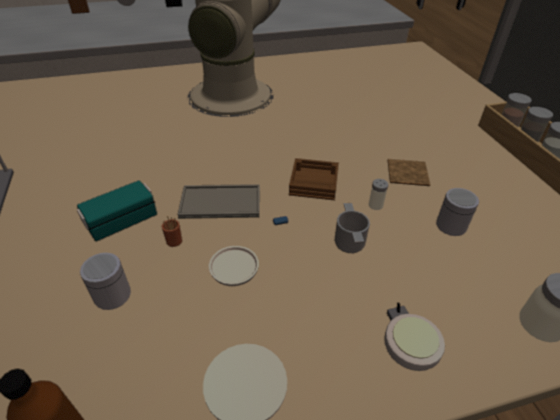

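Both pictures agree with the networks. In the top view the tins are at (110,162) and (425,152), the cup at (216,167) with its ears running about up–down, the tray at (323,249), the small dish at (322,165), the crate at (222,257) and the mat at (117,251). The decoy is the pair of saucers at (330,65).

```bash
cat >> h.py <<'E'
def go(x,y,z,yaw=None):
    "shift in cm/deg along tool axes to world TCP x,y,z with jaw direction yaw (deg, mod 180)"
    s=readout.sense(); w,a,b,c=s['ee_rot']
    from scipy.spatial.transform import Rotation as Ro
    R=Ro.from_quat([a,b,c,w]).as_matrix(); p=np.array(s['eef_pos']); cur=np.degrees(np.arctan2(R[1,1],R[0,1]))
    tw=0 if yaw is None else -((yaw-cur+90)%180-90)
    print('go',(x,y,z,yaw),'shift',np.round(R.T@(np.array([x,y,z])-p)/10,2),'twist %.1f'%tw,'| pos',np.round(p,1),'yaw %.1f'%cur,'F',np.round(s['force'],2),'grip %.3f'%s['grip_width'],'t %.1f'%s['time_s'])
E
python3 - <<'E'
from h import *
go(630,314,160,72)
c=cam('top'); im,d=cams.capture('top'); W=cloud(c,d)
# strainer ears: points 48-60 high near the cup
m=(W[...,2]>48)&(W[...,2]<62)&(np.hypot(W[...,0]-621,W[...,1]-108)<55)
q=W[m][:,:2]; mu=q.mean(0); far=q[np.hypot(*(q-mu).T)>33]; print(mu,len(far))
e=far-mu; a=e[e[:,0]>0].mean(0); b=e[e[:,0]<0].mean(0); print(a+mu,b+mu,(a+b)/2+mu,np.degrees(np.arctan2(*(a-b)[::-1])))
E
```

```text
go (630, 314, 160, 72) shift [-50.43  -3.39   7.13] twist 0.3 | pos [160.1 500.  231.3] yaw 72.3 F [ 0.09 -0.26 -0.46] grip 1.001 t 1.0
[621.59489718 107.26308663] 131
[661.69679853 100.12808494] [581.37870503 114.98062381] [621.53775178 107.55435438] -10.476866822435698
```

step_arm --plan "-50.4 -3.4 4 0 100;-50.4 -3.4 4 0 100;-50.4 -3.4 4 0 100;-50.4 -3.4 4 0 100;-50.4 -3.4 4 0 100;-50.4 -3.4 4 0 100;-50.4 -3.4 4 0 100;-50.4 -3.4 4 0 100;-50.4 -3.4 4 0 100;-50.4 -3.4 4 0 100" --grip_force 40

```text
time_s: 2.05
eef_pos: [625.2, 315.3, 191.6]
ee_rot: [0.0, 0.154, 0.988, 0.0]
force: [-0.2, 0.5, 1.0]
grip_width: 1.001
```

step_arm --plan "0 0 0 0 100;0 0 0 0 100;0 0 0 0 100;0 0 0 0 100"

```text
time_s: 2.45
eef_pos: [622.6, 317.4, 192.7]
ee_rot: [0.0, 0.154, 0.988, 0.0]
force: [-0.5, 0.1, 0.3]
grip_width: 0.998
```

```bash
cat >> h.py <<'E'
def top(n,x,y,zlo,zhi,r,save=None):
    "min-area rect and circle of points in height band near x,y"
    c=cam(n); im,d=cams.capture(n); W=cloud(c,d)
    if save: cv2.imwrite('pics/'+save,im[:,:,::-1])
    m=(W[...,2]>zlo)&(W[...,2]<zhi)&(np.hypot(W[...,0]-x,W[...,1]-y)<r); q=W[m].astype(np.float32)
    if len(q)<10: print(n,'few',len(q)); return
    print(n,'n',len(q),'z %.1f'%np.median(q[:,2]),'rect',np.round(np.hstack(cv2.minAreaRect(q[:,:2])),1),'circ',np.round(np.hstack(cv2.minEnclosingCircle(q[:,:2])),1),'mean',np.round(q.mean(0)[:2],1))
E
python3 - <<'E'
from h import *
go(630,314,160,72)
top('wrist',630,314,66,82,50,'w1.png'); top('top',630,314,66,82,50); top('scene',630,314,66,82,50)
top('wrist',457,313,4,14,75)
E
```

```text
go (630, 314, 160, 72) shift [-0.81 -0.1   3.27] twist 0.3 | pos [622.6 317.4 192.7] yaw 72.3 F [-0.47  0.09  0.35] grip 0.998 t 2.5Traceback (most recent call last):
  File "<stdin>", line 3, in <module>
  File "h.py", line 22, in top
    print(n,'n',len(q),'z %.1f'%np.median(q[:,2]),'rect',np.round(np.hstack(cv2.minAreaRect(q[:,:2])),1),'circ',np.round(np.hstack(cv2.minEnclosingCircle(q[:,:2])),1),'mean',np.round(q.mean(0)[:2],1))
                                                                            ~~~~~~~~~~~~~~~^^^^^^^^^
cv2.error: OpenCV(4.12.0) /io/opencv/modules/imgproc/src/convhull.cpp:143: error: (-215:Assertion failed) total >= 0 && (depth == CV_32F || depth == CV_32S) in function 'convexHull'
```

```bash
sed -i "s/q=W\[m\].astype(np.float32)/q=W[m].astype(np.float32).copy(); q2=np.ascontiguousarray(q[:,:2])/; s/minAreaRect(q\[:,:2\])/minAreaRect(q2)/; s/minEnclosingCircle(q\[:,:2\])/minEnclosingCircle(q2)/" h.py
python3 - <<'E'
from h import *
top('wrist',630,314,66,82,50,'w1.png'); top('top',630,314,66,82,50); top('scene',630,314,66,82,50)
top('wrist',457,313,4,14,75)
go(630,314,50,72)
E
```

```text
wrist n 4040 z 72.5 rect [632.8 315.9  56.9  57.   71.7] circ [632.7 316.   28.9] mean [631.2 316.4]
top n 500 z 71.0 rect [625.  313.1  48.8  57.1  11.4] circ [629.6 314.1  29.1] mean [623.1 312.7]
scene n 596 z 72.9 rect [630.8 315.6  57.3  56.5  84. ] circ [631.7 315.3  29.9] mean [634. 313.]
wrist n 4745 z 6.0 rect [482.5 306.3  85.9  37.7  68. ] circ [481.4 306.7  46.4] mean [484.1 307.4]
go (630, 314, 50, 72) shift [-0.74 -0.06 14.22] twist 0.3 | pos [623.1 316.8 192.2] yaw 72.3 F [ 0.03 -0.33 -0.12] grip 0.997 t 2.7
```

View pics/w1.png

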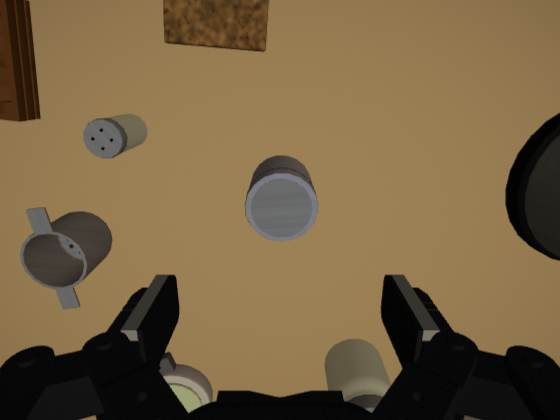

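The tin sits centred between the fingers at (281,207), and the wrist and scene views both give about (632,315.5) with its top at 73.

step_arm --plan "-0.9 0.15 3 0 100;-0.9 0.15 8 0 100;-0.9 0.15 12 0 100;-0.9 0.15 15 0 100;-0.9 0.15 15 0 100;-0.9 0.15 15 0 0;-0.9 0.15 15 0 0;-0.9 0.15 15 0 0;-0.9 0.15 15 0 0;-0.9 0.15 15 0 0" --grip_force 40

```text
time_s: 3.7
eef_pos: [633.8, 315.6, 44.9]
ee_rot: [0.002, 0.154, 0.988, 0.001]
force: [-0.2, -0.0, 7.3]
grip_width: 0.667
```

step_arm --plan "0 0 0 0 0;0 0 0 0 0;0 0 -2 0 0;0 0 -5 0 0;0 0 -8 0 0;0 0 -8 0 0;0 0 -8 0 0;0 0 -8 0 0;0 0 -8 0 0;0 0 -8 0 0"

```text
time_s: 4.7
eef_pos: [632.2, 315.0, 121.0]
ee_rot: [-0.001, 0.154, 0.988, -0.0]
force: [-0.2, 0.3, -1.1]
grip_width: 0.667
```

```bash
python3 - <<'E'
from h import *
go(458,313.5,122,72); top('wrist',457,313,4,14,75)
for i in range(3): top('scene',1,1,0,0,1); print(readout.sense()['force'])
E
```

```text
go (458, 313.5, 122, 72) shift [16.55 -5.46 -0.08] twist 0.3 | pos [632.2 315.  121. ] yaw 72.3 F [-0.19  0.28 -1.06] grip 0.667 t 4.7
wrist n 2682 z 6.0 rect [495.5 301.1  85.8  14.5  71.3] circ [492.9 302.1  43. ] mean [496.  305.4]
scene few 0
[-0.54255192 -0.33901493 -0.33206162]
scene few 0
[ 0.37020883  1.16951769 -0.19952901]
scene few 0
[-0.26010399  0.25515412 -0.96053353]
```

Fz is about −0.6 N with the tin held at 57 mm. That makes it the empty tin, which goes in the crate at (440,100).

step_arm --plan "0 0 -4 0 0;2 -4 -4 0 0;4 -8 -4 0 0;6 -13 -4 0 0;8 -18 -4 0 0;10 -22 -4 0 0;11.7 -26.3 -4 0 0;11.7 -26.3 -4 0 0;11.7 -26.3 -4 0 0;11.7 -26.3 -4 0 0"

```text
time_s: 5.9
eef_pos: [441.7, 100.8, 162.1]
ee_rot: [0.001, 0.154, 0.988, 0.0]
force: [-0.7, -0.6, -1.4]
grip_width: 0.664
```

```bash
python3 - <<'E'
from h import *
top('wrist',440,100,22,34,75,'w2.png'); top('top',440,100,22,34,75);top('wrist',440,100,145,160,60); go(440,100,52,72); print(readout.sense()['force'])
E
```

```text
wrist n 2669 z 28.0 rect [443.3 100.9  96.3  96.2  65.6] circ [443.1 100.7  67.5] mean [421.2 106.9]
top n 102 z 27.5 rect [420.9  89.   45.4 130.3  24.7] circ [438.5  97.1  65.2] mean [415.2 106.6]
wrist n 1097 z 153.0 rect [422.  107.9  53.2  17.9  71.5] circ [430.4 105.1  26.6] mean [417.5 109.2]
go (440, 100, 52, 72) shift [ 0.11 -0.13 10.97] twist 0.3 | pos [441.4 101.  161.7] yaw 72.3 F [-0.75  0.14 -0.59] grip 0.669 t 6.0
[-0.75419858  0.14101207 -0.59364436]
```

View pics/w2.png

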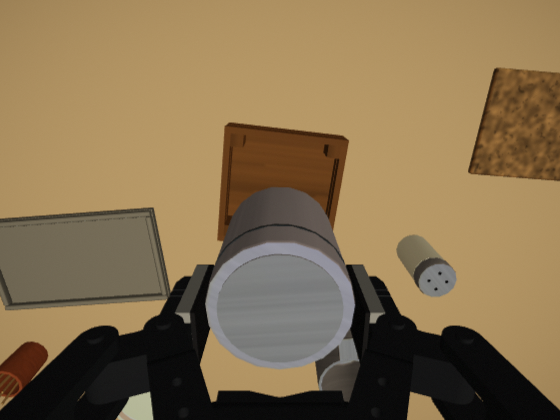

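The tin is held upright at (281,300), over the crate whose far part shows at (280,175). I'll lower it straight down.

step_arm --plan "0 0 4 0 0;0 0 7.5 0 0;0 0 9.5 0 0;0 0 10.5 0 0;0 0 11 0 0;0 0 11.3 0 0;0 0 11.3 0 0"

```text
time_s: 6.75
eef_pos: [441.7, 100.5, 50.0]
ee_rot: [0.001, 0.154, 0.988, 0.0]
force: [-0.1, -0.3, -1.7]
grip_width: 0.664
```

step_arm --plan "0 0 0.1 0 0;0 0 0.2 0 0;0 0 0.3 0 0;0 0 0.3 0 0"

```text
time_s: 7.15
eef_pos: [442.0, 100.4, 49.7]
ee_rot: [0.002, 0.154, 0.988, 0.0]
force: [-16.3, -1.5, 45.9]
grip_width: 0.669
```

step_arm --plan "0 0 -0.3 0 0;0 0 -0.3 0 100;0 0 -0.3 0 100;0 0 -0.3 0 100;0 0 -0.3 0 100;0 0 -4 0 100;0 0 -8 0 100;0 0 -12 0 100;0 0 -12 0 100;0 0 -12 0 100"

```text
time_s: 8.15
eef_pos: [441.0, 100.3, 165.9]
ee_rot: [0.0, 0.154, 0.988, 0.0]
force: [-0.8, -0.3, -0.1]
grip_width: 0.998
```

```bash
python3 - <<'E'
from h import *
top('wrist',440,100,70,90,60); top('top',440,100,70,90,60)
go(621.5,107.5,170,79.5);go(632,-307,170,72)
E
```

```text
wrist n 5214 z 77.5 rect [441.4 101.1  57.   57.1  73.2] circ [441.4 101.1  28.9] mean [439.6 101.6]
top few 0
go (621.5, 107.5, 170, 79.5) shift [-17.04   6.21  -0.59] twist -7.3 | pos [440.2 100.3 164.6] yaw 72.2 F [ 0.04 -0.41 -0.23] grip 0.998 t 8.2
go (632, -307, 170, 72) shift [-30.68 -32.95  -0.59] twist 0.2 | pos [440.2 100.3 164.6] yaw 72.2 F [ 0.04 -0.41 -0.23] grip 0.998 t 8.2
```

Empty tin is in the crate: its top is at 77.5 mm, so it sits on the floor, about 2 mm off centre. Next is the strainer cup.

step_arm --plan "-4 1.5 0 -2 100;-8 3 0 -4 100;-12 4.5 0 -7.3 100;-15 5.5 0 -7.3 100;-17 6.2 0 -7.3 100;-17 6.2 0 -7.3 100;-17 6.2 0 -7.3 100"

```text
time_s: 8.95
eef_pos: [621.0, 107.5, 164.0]
ee_rot: [-0.002, 0.091, 0.996, -0.0]
force: [-0.1, 1.3, -0.7]
grip_width: 1.002
```

```bash
python3 - <<'E'
from h import *
top('wrist',621.5,107.5,48,62,56,'w3.png'); top('scene',621.5,107.5,48,62,56); top('wrist',621.5,107.5,48,62,36)
go(621.5,107.5,30,79.5)
E
```

```text
wrist n 2341 z 54.9 rect [624.4 109.   57.3  93.   52.3] circ [624.7 109.1  49.2] mean [622.7 109.3]
scene n 429 z 54.9 rect [622.8 108.9  91.3  57.1  13.9] circ [623.  110.2  49.8] mean [624.1 108.5]
wrist n 1608 z 54.8 rect [622.  107.9  63.5  57.3  27.3] circ [621.4 107.2  36. ] mean [621.3 109.6]
go (621.5, 107.5, 30, 79.5) shift [-0.07 -0.   13.55] twist 0.1 | pos [620.9 107.6 165.5] yaw 79.6 F [ 0.1  -0.73  0.67] grip 1.003 t 9.1
```

View pics/w3.png

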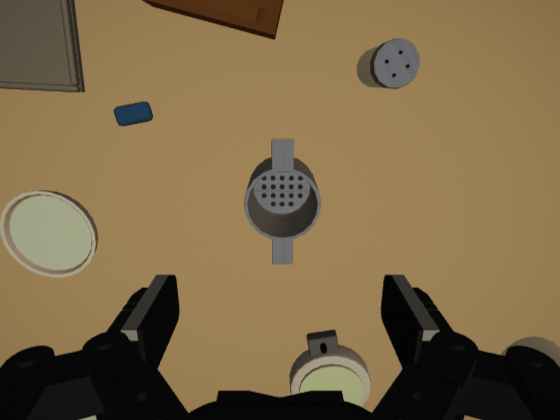

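The cup is at (283,203) with its ears vertical in the picture, square to the jaws. Its centre is about (624,109).

step_arm --plan "-0.3 0.2 4 0 100;-0.3 0.2 9 0 100;-0.3 0.2 12 0 100;-0.3 0.2 13.8 0 100;-0.3 0.2 13.8 0 100;-0.3 0.2 13.8 0 0;-0.3 0.2 13.8 0 0;-0.3 0.2 13.8 0 0;-0.3 0.2 13.8 0 0;-0.3 0.2 13.8 0 0" --grip_force 30

```text
time_s: 10.1
eef_pos: [625.9, 109.0, 30.0]
ee_rot: [0.002, 0.091, 0.996, 0.0]
force: [-0.9, -0.7, 5.9]
grip_width: 0.677
```

step_arm --plan "0 0 0 0 0;0 0 0 0 0;0 0 -3 0 0;0 0 -7 0 0;0 0 -8 0 0;0 0 -8 0 0;0 0 -8 0 0"

```text
time_s: 10.8
eef_pos: [624.5, 109.0, 106.9]
ee_rot: [-0.001, 0.091, 0.996, -0.0]
force: [1.0, 0.4, -0.8]
grip_width: 0.673
```

```bash
python3 - <<'E'
from h import *
go(627,-107,108,79.5)
E
```

```text
go (627, -107, 108, 79.5) shift [ -4.17 -21.19  -0.11] twist 0.0 | pos [624.5 109.  106.9] yaw 79.5 F [ 0.96  0.36 -0.78] grip 0.673 t 10.8
```

step_arm --plan "-0.8 -4 -2 0 0;-1.6 -8 -2 0 0;-2.4 -12 -2 0 0;-3.2 -16 -2 0 0;-3.8 -19 -2 0 0;-4.2 -21.2 -2 0 0;-4.2 -21.2 -2 0 0;-4.2 -21.2 -2 0 0;-4.2 -21.2 -2 0 0"

```text
time_s: 11.7
eef_pos: [627.6, -106.0, 127.0]
ee_rot: [-0.001, 0.091, 0.996, 0.0]
force: [-0.3, -0.6, -1.1]
grip_width: 0.672
```

```bash
python3 - <<'E'
from h import *
top('wrist',627,-107,7.5,14,50,'w4.png'); top('scene',627,-107,7.5,14,50); top('top',627,-107,7.5,14,50)
top('wrist',625,-107,135,170,40);go(627,-107,34,79.5)
E
```

```text
wrist n 1277 z 10.8 rect [ 617.6 -104.8   84.6   60.7   81. ] circ [ 629.5 -106.7   42.5] mean [ 611.5 -103.8]
scene n 399 z 10.7 rect [ 627.9 -106.1   83.7   82.7   74. ] circ [ 627.  -106.2   43.1] mean [ 625.2 -106.1]
top few 0
wrist n 14550 z 152.2 rect [ 625.2 -105.7   68.7   63.4   31.3] circ [ 625. -107.   40.] mean [ 626.2 -106.4]
go (627, -107, 34, 79.5) shift [ 0.07 -0.08  9.37] twist 0.1 | pos [ 627.9 -106.3  127.7] yaw 79.6 F [-0.5  -0.61 -0.03] grip 0.674 t 11.9
```

View pics/w4.png

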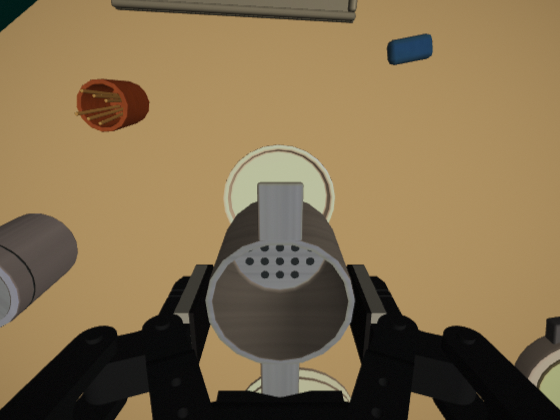

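The dish is directly under the cup, centred near (279,195), with both ends of it showing. Lowering gently.

step_arm --plan "0 0 4 0 0;0 0 7 0 0;0 0 8.5 0 0;0 0 9 0 0;0 0 9.1 0 0;0 0 9.1 0 0"

```text
time_s: 12.5
eef_pos: [628.7, -107.3, 38.2]
ee_rot: [0.001, 0.091, 0.996, -0.0]
force: [0.5, -0.1, -1.3]
grip_width: 0.677
```

step_arm --plan "0 0 0.1 0 0;0 0 0.1 0 0;0 0 0.1 0 0"

```text
time_s: 12.8
eef_pos: [628.1, -107.2, 36.3]
ee_rot: [0.0, 0.091, 0.996, -0.0]
force: [0.4, 1.5, -1.5]
grip_width: 0.674
```

step_arm --plan "0 0 0.1 0 0;0 0 0.1 0 0;0 0 0.1 0 0"

```text
time_s: 13.1
eef_pos: [627.9, -107.2, 35.0]
ee_rot: [0.0, 0.091, 0.996, -0.0]
force: [-1.1, -0.7, 1.3]
grip_width: 0.675
```

step_arm --plan "0 0 0.1 0 0;0 0 0.1 0 0;0 0 0.1 0 0"

```text
time_s: 13.4
eef_pos: [628.1, -107.2, 35.0]
ee_rot: [0.0, 0.091, 0.996, -0.0]
force: [-3.5, 0.0, 8.9]
grip_width: 0.677
```

Contact came at TCP 35, which is the grasp height of 30 plus the 5 mm floor. Releasing.

step_arm --plan "0 0 -0.1 0 0;0 0 -0.1 0 100;0 0 -0.1 0 100;0 0 -0.1 0 100;0 0 -0.1 0 100;0 0 -4 0 100;0 0 -8 0 100;0 0 -13 0 100;0 0 -13 0 100;0 0 -13 0 100"

```text
time_s: 14.4
eef_pos: [628.1, -107.2, 164.5]
ee_rot: [0.001, 0.091, 0.996, -0.0]
force: [-0.7, -0.5, -1.2]
grip_width: 1.003
```

```bash
python3 - <<'E'
from h import *
top('wrist',628,-106,55,68,56); top('scene',628,-106,55,68,56)
go(632,-307,165,72)
E
```

```text
wrist n 2314 z 59.9 rect [ 626.5 -106.7   93.    57.3   16.4] circ [ 626.4 -107.4   49.1] mean [ 623.9 -106.2]
scene n 450 z 60.1 rect [ 625.1 -106.3   94.1   56.3   14.5] circ [ 624.8 -105.1   49.7] mean [ 626.1 -106.1]
go (632, -307, 165, 72) shift [ -4.09 -19.59  -0.29] twist 7.5 | pos [ 627.3 -107.   162.3] yaw 79.5 F [ 0.06  0.36 -0.69] grip 1.005 t 14.5
```

Cup is seated: rim at 60 mm, about 2 mm off centre. Now tin B.

step_arm --plan "-0.8 -4 0 0 100;-1.6 -8 0 0 100;-2.4 -12 0 0 100;-3.2 -16 0 0 100;-3.8 -18.5 0 0 100;-4.1 -19.6 0 0 100;-4.1 -19.6 0 0 100;-4.1 -19.6 0 0 100"

```text
time_s: 15.3
eef_pos: [632.7, -306.0, 163.2]
ee_rot: [-0.001, 0.091, 0.996, 0.0]
force: [-1.0, 0.3, 0.3]
grip_width: 1.004
```

```bash
python3 - <<'E'
from h import *
top('wrist',632,-307,66,82,50); top('scene',632,-307,66,82,50)
go(632,-307,42,79.5)
E
```

```text
wrist n 5052 z 72.5 rect [ 635.5 -306.4   57.1   57.1   46.5] circ [ 635.7 -306.6   28.9] mean [ 633.8 -306.2]
scene n 993 z 72.6 rect [ 634.  -305.6   57.1   57.1    6.7] circ [ 633.8 -305.6   29.6] mean [ 637.1 -305.1]
go (632, -307, 42, 79.5) shift [ 0.06 -0.15 12.18] twist 0.1 | pos [ 632.9 -305.7  163.8] yaw 79.6 F [-0.63  0.05 -0.6 ] grip 1.001 t 15.4
```

step_arm --plan "-0.2 0 4 0 100;-0.2 0 8 0 100;-0.2 0 11 0 100;-0.2 0 12.5 0 100;-0.2 0 12.5 0 100;-0.2 0 12.5 0 0;-0.2 0 12.5 0 0;-0.2 0 12.5 0 0;-0.2 0 12.5 0 0;-0.2 0 12.5 0 0" --grip_force 60

```text
time_s: 16.4
eef_pos: [635.7, -308.3, 41.6]
ee_rot: [0.002, 0.091, 0.996, -0.001]
force: [0.1, -0.4, 6.7]
grip_width: 0.662
```

step_arm --plan "0 0 0 0 0;0 0 0 0 0;0 0 -2 0 0;0 0 -5 0 0;0 0 -9 0 0;0 0 -12 0 0;0 0 -12 0 0;0 0 -12 0 0;0 0 -12 0 0"

```text
time_s: 17.3
eef_pos: [633.9, -307.2, 156.4]
ee_rot: [-0.002, 0.091, 0.996, 0.001]
force: [0.0, -0.3, -3.9]
grip_width: 0.663
```

```bash
python3 - <<'E'
from h import *
go(458,313,160,79.5)
E
```

```text
go (458, 313, 160, 79.5) shift [28.55 57.8  -0.16] twist 0.0 | pos [ 633.9 -307.2  156.4] yaw 79.5 F [ 0.02 -0.29 -3.88] grip 0.663 t 17.3
```

Fz −3.9 N, so this is the full tin. It goes to the mat at (458,313).

step_arm --plan "2 4 0 0 0;4 8 0 0 0;6 12 0 0 0;8 16 0 0 0;10 20 0 0 0;12 24 0 0 0;14 28.5 0 0 0;16 32.5 0 0 0;18 36.5 0 0 0;20 40.5 0 0 0"

```text
time_s: 18.3
eef_pos: [509.9, 128.5, 157.4]
ee_rot: [-0.001, 0.091, 0.996, -0.0]
force: [1.0, -0.0, -4.4]
grip_width: 0.661
```

```bash
python3 - <<'E'
from h import *
go(458,313,130,79.5)
E
```

```text
go (458, 313, 130, 79.5) shift [ 8.45 17.21  2.76] twist 0.0 | pos [509.9 128.5 157.4] yaw 79.5 F [ 0.99 -0.   -4.37] grip 0.661 t 18.3
```

step_arm --plan "2 4 0 0 0;4 8 0 0 0;6 12 0 0 0;7.5 15.5 1 0 0;8.5 17.3 2 0 0;8.5 17.3 2 0 0;8.5 17.3 2 0 0;8.5 17.3 2 0 0"

```text
time_s: 19.1
eef_pos: [459.5, 311.5, 138.6]
ee_rot: [-0.0, 0.092, 0.996, -0.0]
force: [-0.1, -0.1, -3.7]
grip_width: 0.66
```

```bash
python3 - <<'E'
from h import *
top('wrist',458,314,4,9,60,'w5.png'); top('scene',458,314,4,9,65); go(458,313.5,50,79.5)
E
```

```text
wrist n 6814 z 6.1 rect [459.7 315.4  86.   85.5  67.8] circ [460.1 315.1  59.7] mean [443.  319.1]
scene n 920 z 6.8 rect [460.9 314.1  85.9  95.1  67. ] circ [459.5 314.7  58.9] mean [460.8 314.2]
go (458, 313.5, 50, 79.5) shift [0.2  0.16 8.9 ] twist -0.0 | pos [459.7 311.6 139. ] yaw 79.5 F [ 0.52 -0.9  -3.27] grip 0.658 t 19.2
```

View pics/w5.png

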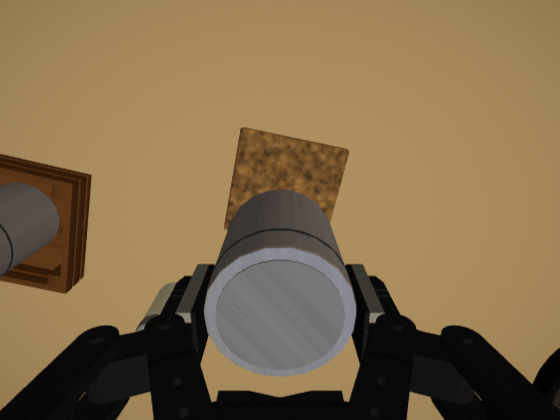

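The tin is over the mat, whose far part shows at (285,175). The mat centre is (459.5,314.7), so I shift +3 mm in y and lower.

step_arm --plan "0 0.3 3 0 0;0 0.3 6 0 0;0 0.3 8 0 0;0 0.3 8.7 0 0;0 0.3 8.7 0 0;0 0.3 8.8 0 0;0 0.3 8.8 0 0"

```text
time_s: 19.9
eef_pos: [460.4, 315.5, 52.0]
ee_rot: [0.001, 0.091, 0.996, 0.0]
force: [0.1, 0.2, -3.8]
grip_width: 0.662
```

step_arm --plan "0 0 0.1 0 0;0 0 0.15 0 0;0 0 0.15 0 0"

```text
time_s: 20.2
eef_pos: [459.7, 315.4, 49.5]
ee_rot: [0.0, 0.091, 0.996, 0.0]
force: [-0.0, 0.2, -3.2]
grip_width: 0.662
```

step_arm --plan "0 0 0.1 0 0;0 0 0.1 0 0;0 0 0.1 0 0"

```text
time_s: 20.5
eef_pos: [459.7, 315.4, 48.3]
ee_rot: [-0.0, 0.091, 0.996, -0.0]
force: [-0.5, -0.1, -2.9]
grip_width: 0.657
```

step_arm --plan "0 0 0.1 0 0;0 0 0.1 0 0;0 0 0.1 0 0"

```text
time_s: 20.8
eef_pos: [459.8, 315.4, 47.6]
ee_rot: [0.0, 0.091, 0.996, 0.0]
force: [-1.6, 0.4, 0.8]
grip_width: 0.663
```

Contact. Releasing.

step_arm --plan "0 0 0 0 100;0 0 0 0 100;0 0 0 0 100;0 0 0 0 100;0 0 -4 0 100;0 0 -8 0 100;0 0 -13 0 100;0 0 -13 0 100;0 0 -13 0 100"

```text
time_s: 21.7
eef_pos: [460.0, 315.5, 178.0]
ee_rot: [0.001, 0.091, 0.996, 0.0]
force: [0.1, 0.1, -0.6]
grip_width: 0.998
```

```bash
python3 - <<'E'
from h import *
top('wrist',459,315,70,90,50); top('scene',459,315,70,90,50)
go(500,0,177,50);go(453,-294,177,22.5)
E
```

```text
wrist n 4832 z 78.5 rect [459.  315.9  56.7  57.2  30.6] circ [459.4 315.8  28.9] mean [457.6 316.1]
scene n 415 z 78.9 rect [458.4 315.2  56.8  59.   79.3] circ [457.5 316.7  30.7] mean [462.4 312.5]
go (500, 0, 177, 50) shift [ -9.73 -30.25  -0.07] twist 29.5 | pos [459.2 315.1 176.1] yaw 79.5 F [-0.28  0.26  0.13] grip 1.003 t 21.8
go (453, -294, 177, 22.5) shift [-1.044e+01 -6.001e+01 -4.000e-02] twist 57.0 | pos [459.2 315.1 176.1] yaw 79.5 F [-0.28  0.26  0.13] grip 1.003 t 21.8
```

Full tin is on the mat with its top at 78.5 mm, within about 1 mm of centre. Now the lunch box.

step_arm --plan "-3 -4 0 5 100;-5 -8 0 10 100;-7 -12 0 15 100;-9 -16 0 20 100;-10 -20 0 25 100;-10 -24 0 30 100;-10 -28 0 35 100;-10 -32 0 40 100;-10 -36 0 45 100;-10 -40 0 50 100"

```text
time_s: 22.8
eef_pos: [484.5, -97.4, 176.0]
ee_rot: [-0.001, 0.505, 0.863, -0.0]
force: [1.2, 0.5, -0.3]
grip_width: 1.0
```

```bash
python3 - <<'E'
from h import *
go(453,-294,177,22.5)
E
```

```text
go (453, -294, 177, 22.5) shift [-15.59 -12.37  -0.11] twist 6.8 | pos [484.5 -97.4 176. ] yaw 29.3 F [ 1.22  0.52 -0.28] grip 1.000 t 22.8
```

step_arm --plan "-3 -2.5 0 2 100;-6 -5 0 4 100;-9 -7.5 0 6.8 100;-12 -10 0 6.8 100;-14.5 -11.5 0 6.8 100;-15.6 -12.4 0 6.8 100;-15.6 -12.4 0 6.8 100;-15.6 -12.4 0 6.8 100"

```text
time_s: 23.6
eef_pos: [454.6, -291.8, 176.7]
ee_rot: [-0.001, 0.554, 0.833, 0.0]
force: [0.2, -0.1, 1.2]
grip_width: 1.002
```

```bash
python3 - <<'E'
from h import *
top('wrist',454,-294,48,60,85,'w6.png'); top('scene',454,-294,48,60,85)
go(455,-294,22,22.5)
E
```

```text
wrist n 11896 z 52.0 rect [ 456.1 -293.2   62.   128.8   22.5] circ [ 456.  -293.3   67.2] mean [ 454.2 -288.6]
scene n 1596 z 52.3 rect [ 455.4 -292.5   63.2  129.7   22.5] circ [ 455.  -292.7   66.5] mean [ 458.7 -294.2]
go (455, -294, 22, 22.5) shift [-0.24 -0.07 15.52] twist 0.3 | pos [ 454.8 -291.6  177.2] yaw 22.8 F [-0.53  0.55  0.48] grip 0.998 t 23.7
```

View pics/w6.png

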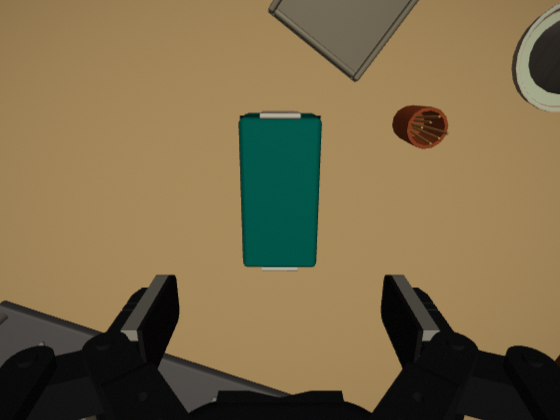

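The box is straight between the jaws, from (240,115) to (317,268), with its centre at about (456,−293) and lined up at 22.5°.

step_arm --plan "-0.2 0.1 4 0 100;-0.2 0.1 9 0 100;-0.2 0.1 13 0 100;-0.2 0.1 15 0 100;-0.2 0.1 15.5 0 100;-0.2 0.1 15.5 0 0;-0.2 0.1 15.5 0 0;-0.2 0.1 15.5 0 0;-0.2 0.1 15.5 0 0;-0.2 0.1 15.5 0 0" --grip_force 60

```text
time_s: 24.7
eef_pos: [457.1, -294.9, 24.0]
ee_rot: [0.001, 0.554, 0.833, -0.0]
force: [0.1, 2.1, 5.7]
grip_width: 0.715
```

step_arm --plan "0 0 0 0 0;0 0 0 0 0;0 0 -2 0 0;0 0 -5 0 0;0 0 -9 0 0;0 0 -12 0 0;0 0 -12 0 0;0 0 -12 0 0;0 0 -12 0 0"

```text
time_s: 25.6
eef_pos: [455.7, -293.9, 141.1]
ee_rot: [-0.001, 0.554, 0.833, 0.0]
force: [-0.3, 0.7, -2.5]
grip_width: 0.718
```

```bash
python3 - <<'E'
from h import *
go(453,-103,140,-13)
E
```

```text
go (453, -103, 140, -13) shift [17.71  7.13  0.14] twist 35.7 | pos [ 455.7 -293.9  141.1] yaw 22.7 F [-0.26  0.68 -2.54] grip 0.718 t 25.6
```

step_arm --plan "3 1 0 6 0;6 2 0 12 0;9 3 0 18 0;12 4.5 0 24 0;15 6 0 30 0;17 6.8 0 35.7 0;17.7 7.1 0 35.7 0;17.7 7.1 0 35.7 0;17.7 7.1 0 35.7 0;17.7 7.1 0 35.7 0"

```text
time_s: 26.6
eef_pos: [453.3, -104.7, 142.1]
ee_rot: [-0.0, 0.782, 0.623, -0.0]
force: [-0.1, 0.1, -1.5]
grip_width: 0.714
```

```bash
python3 - <<'E'
from h import *
top('wrist',453,-103,8,14,95,'w7.png'); top('scene',453,-103,8,14,95);top('wrist',453,-103,150,180,85); go(453.5,-102,36,-13)
E
```

```text
wrist n 1420 z 11.8 rect [469.9 -40.3  31.8  90.   77. ] circ [469.7 -40.8  47.4] mean [471.8 -33. ]
scene n 610 z 11.6 rect [ 453.3 -101.6  156.9   92.3   77.3] circ [ 453.4 -101.2   89.9] mean [ 456.5 -103.7]
wrist n 45613 z 170.2 rect [456.5 -94.9 114.3  88.7  78.6] circ [456.1 -96.9  64. ] mean [459.  -84.5]
go (453.5, -102, 36, -13) shift [ 0.24 -0.03 10.62] twist 0.0 | pos [ 453.3 -104.4  142.2] yaw -13.0 F [ 0.25 -0.44 -1.53] grip 0.712 t 26.8
```

View pics/w7.png

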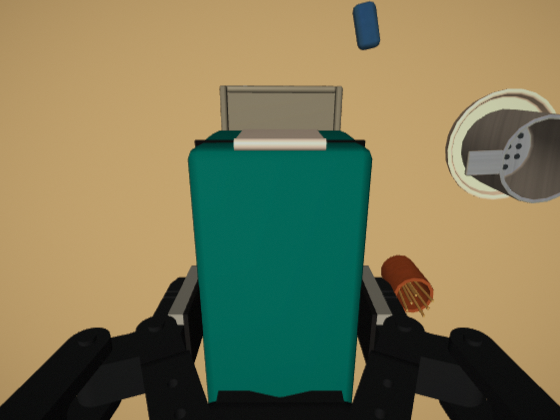

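The box is aligned with the tray, whose far end shows at (280,105). Moving 2 mm along and lowering.

step_arm --plan "0.2 0 4 0 0;0.2 0 8 0 0;0.2 0 10 0 0;0.2 0 10.7 0 0;0.2 0 10.9 0 0;0.2 0 10.9 0 0;0.2 0 10.9 0 0"

```text
time_s: 27.45
eef_pos: [454.4, -102.2, 34.4]
ee_rot: [0.001, 0.782, 0.623, 0.0]
force: [0.1, 0.6, -3.1]
grip_width: 0.712
```

step_arm --plan "0 0 0.1 0 0;0 0 0.15 0 0;0 0 0.15 0 0"

```text
time_s: 27.75
eef_pos: [453.8, -101.9, 32.0]
ee_rot: [0.0, 0.782, 0.623, 0.0]
force: [0.2, -0.4, -3.5]
grip_width: 0.711
```

step_arm --plan "0 0 0.1 0 0;0 0 0.1 0 0;0 0 0.1 0 0"

```text
time_s: 28.05
eef_pos: [453.7, -101.8, 30.8]
ee_rot: [-0.0, 0.782, 0.623, -0.0]
force: [-0.7, 0.6, -3.0]
grip_width: 0.714
```

step_arm --plan "0 0 0.1 0 0;0 0 0.1 0 0;0 0 0.1 0 0"

```text
time_s: 28.35
eef_pos: [453.7, -101.8, 29.8]
ee_rot: [-0.0, 0.782, 0.623, -0.0]
force: [-0.0, -0.1, -1.7]
grip_width: 0.714
```

step_arm --plan "0 0 0.1 0 0;0 0 0.1 0 0;0 0 0.1 0 0"

```text
time_s: 28.65
eef_pos: [453.8, -101.8, 29.0]
ee_rot: [0.0, 0.782, 0.623, 0.0]
force: [-1.1, 0.1, 3.2]
grip_width: 0.715
```

Contact. Releasing and rising.

step_arm --plan "0 0 0 0 100;0 0 0 0 100;0 0 0 0 100;0 0 0 0 100;0 0 -4 0 100;0 0 -8 0 100;0 0 -13 0 100;0 0 -16 0 100;0 0 -16 0 100;0 0 -16 0 100"

```text
time_s: 29.65
eef_pos: [453.6, -101.8, 188.7]
ee_rot: [0.0, 0.782, 0.623, 0.0]
force: [0.2, 0.3, -0.1]
grip_width: 1.002
```

```bash
python3 - <<'E'
from h import *
top('wrist',454,-102,52,64,85); top('scene',454,-102,52,64,85,'end.png'); top('scene',626,-106,55,66,55); top('scene',441,101,70,90,50);top('scene',459,315,70,90,50)
top('scene',543,199,50,66,30);top('scene',540,-200,38,60,30); top('scene',453,-102,8,14,95)
im,d=cams.capture('top'); cv2.imwrite('pics/endtop.png',im[:,:,::-1]); go(454,-102,100)
E
```

```text
wrist n 11579 z 56.9 rect [ 455.1 -100.2  130.1   62.1   77. ] circ [455.7 -99.7  67.2] mean [456.4 -95. ]
scene n 1401 z 57.4 rect [ 453.4 -100.3  129.6   65.2   76. ] circ [452.2 -99.7  67.4] mean [ 457.4 -100.3]
scene n 457 z 60.0 rect [ 625.5 -106.2   92.9   56.9   15.4] circ [ 624.7 -106.3   49.3] mean [ 626.1 -106.2]
scene n 435 z 77.9 rect [441.2 100.5  57.3  57.   33.4] circ [440.2 100.5  29.7] mean [444.3  99.4]
scene n 413 z 79.0 rect [458.4 315.5  55.8  57.2  27. ] circ [458.2 315.2  29.9] mean [462.3 312.6]
scene n 173 z 58.1 rect [540.4 198.7  29.7  30.6  14.2] circ [539.3 198.9  16.7] mean [542.6 198.1]
scene n 155 z 42.1 rect [ 537.5 -200.    29.8   32.8   86. ] circ [ 537.6 -201.2   16.6] mean [ 539.1 -199.9]
scene n 519 z 11.6 rect [ 454.1 -101.8  157.1   91.2   77.2] circ [ 454.8 -101.3   89.4] mean [ 480.1 -104.9]
go (454, -102, 100, None) shift [-0.01  0.05  8.85] twist 0.0 | pos [ 453.6 -101.8  188.5] yaw -13.0 F [ 0.26  0.24 -0.02] grip 0.998 t 30.1
```

View pics/end.png

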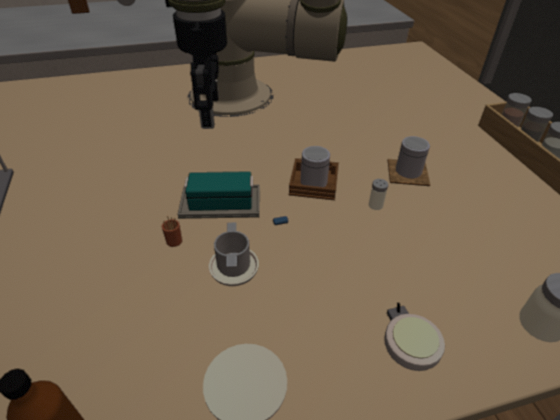

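The end picture shows all four things upright in their places: box (220,192), cup (233,253), tins (315,167) and (412,157). The shaker (378,194) and pot (172,233) have not moved, and the gripper is clear.

```bash
python3 -c "
from h import *
print(workorder.finish_job())"
```

```text
the job is handed in; nothing more can be done
None
```

The shelf is tidied and the job is handed in, with about 30 s of the 120 s used; no verdict was reported.

- **Tins:** The tin on the robot's left (+y) gave about −0.6 to −1.0 N on the wrist when lifted, so it is the empty one and stands in the crate. The other gave about −3.9 N, so it is the full one and stands on the cork mat.
- **Last checks:** The height measurements put all four things on the floors of their holders. By my measurements each was within about 3 mm of its holder's centre. The lunch box is lined up with the tray to about 1°.
- **Shaker and pot:** Both stand where they were, to within the camera's precision, and the gripper is open and clear of everything.
- **Worth knowing:** When the empty tin was set down, the wrist force spiked to about 46 N for a moment as the tin met the crate floor. That is well under the 120 N wrist limit. It was the held tin pressing on the floor, not the arm or the gripper's body, so I judged that the 40 N limit does not apply. I lowered the other three in smaller steps, and the highest contact force there was about 9 N.
- **Disagreements:** The camera views differed by 2–3 mm, which is well inside the tolerances.

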